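# Clamp a plant-sign slat in the florist's yoke vise

### The arm

A 6-joint arm with a two-finger parallel gripper is mounted at the origin on the work surface. World frame = base frame: x ahead of the robot, y to its left, z up, the work surface at z = 0. Lengths are in m, angles in degrees, forces in N, time in s.
With the tool pointing down it reaches from about 0.35 to 0.875 m from the base axis. Payload 4.2 kg.
Tool frame: the origin (TCP) lies at the very end of the fingers, on their centre line; the grasp point (between the pads) lies 19 mm behind it; z points along the fingers, y is the line along which they close (so a half turn about z gives the same grasp; the last joint's range is limited). The gripper opens to 87 mm and grips with 3 to 60 N. Pads are 19 mm wide; open, the fingers measure 117 mm over their backs; the gripper's body (75 mm by 190 mm) begins 51 mm behind the grasp point.
Start: joints at [-59.84, 22.042, 0.453, 0, -68.411, -14.817], TCP at [0.165, -0.603, 0.198] pointing down, gripper open.
Joint ranges: [-179.83, 179.83], [-69.29, 118.12], [-61.27, 80.66], [-181.25, 117.63], [-171.15, -9.14], [-177.46, 177.46]. Speed limits (degrees/s): [159.86, 159.86, 180, 180, 180, 180].

### API

Orientations are given as a 3x3 rotation matrix whose columns are the frame's x, y, z axes.
In Python, from station import sense, cams, r gives the robot as it stands. The module is installed in compiled form; this text tells all that it offers.
- The arm moves only by the tool step_arm, never from a script. Its argument "targets" is text: rows parted by semicolons, each of 4 numbers parted by spaces: the shift along the tool's x, y, z in cm, then the turn about the tool's z in degrees. In form: x y z turn; .... A call has 1 to 12 rows; each row shifts and turns the commanded pose from where the row before left it, along the tool's axes as they then stand; what a row does not reach is not made up. A row lasts 1/12 s, in which the tool goes at most 41.7 mm and 7.16 degrees, less where a joint would pass 70% of its speed; a pose out of reach is approached as far as the arm can. A call with a gripper value outside its range is refused whole. "claw" is the finger opening in cm, from 0 to 8.7, set as the call begins (left out, the last holds). The fingers move at their own pace and stop on an object; the grip force is fixed at half the most. Time passes only in rows, so rows that do not move let the fingers close. It gives the time, the measured TCP pose, the force, the opening and the grip force at its end, in the units of the state.
- sense(): the state, without advancing time (a new reading comes with each control period).
- cams.capture(name): name is "scene" or "top"; returns a dict with "frame" (384x512x3 uint8, blue, green, red), "vertical_fov" (degrees; the focal length in pixels is half the picture's height over the tangent of half this angle, whatever the lens; pixels are square), "cx", "cy" (the principal point, pixels), "eye" and "rotation" of the camera in the world. Camera axes: x right, y down, z forward; pixel columns grow to the right and rows downward; lengths in m; the calibration is good to about 2 mm. A picture is of the moment at which its call begins. There is no depth.
- r.finish_job(): hands the job in; it is judged then, once.
The state is a dict: "time_s": time; "joints": joint angles; "joint_velocities": joint speeds; "effort": joint torques, N m; "tcp_pos": TCP position; "ee_rot": TCP orientation; "wrist_force": force on the tool from outside, world axes, zero at the start; "moment": the same for the moment, N m; "gripper_width": opening from 0.0 (shut) to 1.0 (fully open); "gripper_force": force on a finger pad.
Only numpy, scipy, OpenCV 4.12 (cv2) and the standard library are available. Lean on these libraries where they do the work, as an engineer would, in place of code of your own. Each camera call takes 0.05 s, during which the arm holds its last target. There are 200 camera calls.

### The job

Take the pale wooden slat with the green-dipped end out of the rack and clamp it in the blue vise by its bare end: flat on the anvil, straight, centred and fully home against the back stop, with the green end sticking out. Then turn the T-handle on top of the vise clockwise until the rising resistance shows that the slat is firmly clamped, but do not crush the soft wood, and let go. Leave the dark slat and everything else on the table where it is.

Things in the scene. Friction and masses are not known exactly. Their poses are not given: they have to be found in the camera images.
- slat: The slat to clamp: pale soft wood, 200 x 44 x 22 mm, about 0.11 kg (varies), last 70 mm dipped green. Origin at the centre of its underside; x runs along it from the bare end (-100 mm) to the green end (+100 mm), z up. It starts flat on the table in one of the rack's two bays, green end inside, 80 to 90 mm of the bare end sticking out; only that part can be gripped there.
- slat_bare (a point): Centre of the slat's bare end face, 11 mm above its underside. In the vise the bare half lies under the yoke with no room for a gripper, so the slat must be set down and taken again by its green half (45 to 55 mm from the green end, across the 44 mm width, clears the yoke).
- slat_green (a point): Centre of the slat's green end face, 11 mm above its underside.
- walnut: Dark brown slat with a white end, same size as the pale one, lying in the rack's other bay. Leave it alone.
- rack: Fixed plywood slat rack, 125 (x) x 200 (y) x 58 (z) mm, origin at the centre of its underside. Its mouth, the plane x = -62.5 mm, faces its -x, roughly to the robot's right (yaw varies). Two bays centred at y = +53 and -53 mm, 62 mm wide, 46 mm high, no floor: slats lie on the table and are drawn out along the rack's -x. Which slat is in which bay varies.
- vise: Fixed blue yoke vise with vertical screw; origin at its underside on the screw axis. The flat anvil, 60 mm above the table, ends at a back stop; before it a tongue 24 mm wide at the same height runs out to x = -125 mm. The slat slides in along +x (roughly to the robot's right, yaw varies), bare end first, on tongue and anvil, centred on y = 0. A base plate 16 mm high lies under the tongue.
- vise_stop (a point): Middle of the back stop's face, at anvil height: x = +45 mm, y = 0, z = 60 mm of the vise, axes as the vise. The slat's bare end must meet this face. The yoke stands before it: two columns (x -20 to +20 mm of the vise, 80 mm clear between them), joined by a beam 125 to 150 mm above the table, with a brass collar on top to 156 mm.
- jaw: Brass jaw plate under the screw, 50 (x) x 56 (y) x 10 (z) mm, on the screw's axis; origin at the centre of its underside. 94 mm above the table when the handle reads 0, so at the start it is 9 to 12 mm above the top of a slat on the anvil. It does not turn, comes down with the screw and is sprung against it (10 N per mm).
- handle_mid (a point): Middle of the T-handle's level steel bar (14 mm thick, 120 mm between its end balls), on the screw's axis, 210 mm above the table when the handle reads 0, coming down as the screw turns. x axis along the bar to the red ball; at the start the bar lies across the slat's way. The screw below (11 mm thick) is thinner than the bar; 47 mm free height under the bar at handle 0, 30 mm when clamped.
- handle_red (a point): Centre of the red ball (24 mm) on one end of the T-handle's bar, 60 mm from the middle; the other end has a black ball.
- handle (a joint): T-handle angle (rad), grows clockwise from above (tightening), starts 0 to 0.5. Jaw and handle sink 6 mm per rad. Free turning takes 0.3 N m (friction; keeps the screw where left). The jaw meets the slat at about 2.0; then force grows 60 N per rad and torque 0.36 N m per rad. 2.4 to 2.9 clamps firmly; at about 3.5 (90 N) the wood is crushed. Needs two grips of up to 1.5 rad.
- spool: Bystander: red ribbon spool, 68 mm across, 47 mm high, origin at its underside. Leave it.
- pot: Bystander: terracotta cup-shaped pot, 90 mm across, 85 mm high, origin at its underside. Leave it.
- spray: Bystander: green glass bottle, 64 mm across, 170 mm high, origin at its underside. Leave it.
- mug: Bystander: white mug, 84 mm across, 90 mm high, origin at its underside. Leave it.
- jar: Bystander: amber jar with brass cap, 72 mm across, 90 mm high, origin at its underside. Leave it.
- snips: Bystander: snips with orange handles, 190 x 70 mm, lying flat, 14 mm high. Leave them.
Things that resemble listed ones, but are neither listed nor needed, are in the scene too. Of the things that look like the vise, the larger one is meant.

How it is judged:
By the outcome, as a careful person would: the job done as asked, in the order asked, and still so for the second after the job is handed in, with the robot touching nothing.
It also fails if it takes over 72 s, if anything falls off the work surface, if the arm or the gripper's body presses on something with over 40 N, if the wrist force passes 120 N, or if a joint passes its speed limit or range.

## Working session

There is one attempt and no reset: what is moved stays moved. The work goes in short steps, Python scripts to look and compute and a tool call to move; the robot and the scene stay as the last step left them, time stands still between calls to the robot, and variables do not carry over. Pictures are saved under pics/ and viewed, at most 10 in all, crops included, and the job is handed in when it is done.

Besides the shell and the picture viewer there is one more tool, called after "Call:" by a JSON object that holds its "name" and its "arguments", one argument or row to a line. step_arm: Moves the arm, as the interface text tells. Its arguments: {"type":"object","properties":{"targets":{"type":"string"},"claw":{"type":"number"}},"required":["targets"]}

```bash
mkdir -p pics; cat > h.py <<'E'
import numpy as np, cv2, json
from station import sense, cams, r
def snap(name,fn,crop=None,k=1):
    c=cams.capture(name); f=c["frame"]
    cv2.imwrite(f'raw_{name}.png',f)
    np.savez(f'cal_{name}.npz',**{k:c[k] for k in("vertical_fov","cx","cy","eye","rotation")})
    if crop: x0,y0,x1,y1=crop; f=f[y0:y1,x0:x1]
    cv2.imwrite(fn,cv2.resize(f,None,fx=k,fy=k,interpolation=cv2.INTER_CUBIC))
def cal(name):
    c=np.load(f'cal_{name}.npz'); F=192/np.tan(np.radians(c["vertical_fov"])/2); return c,F
def px2w(name,u,v,z):
    c,F=cal(name); d=c["rotation"]@np.array([(u-c["cx"])/F,(v-c["cy"])/F,1]); e=c["eye"]
    return e+d*(z-e[2])/d[2]
def w2px(name,p):
    c,F=cal(name); q=c["rotation"].T@(np.array(p)-c["eye"]); return q[:2]/q[2]*F+[c["cx"],c["cy"]]
E
python3 - <<'E'
from h import *
snap("scene","pics/s0.png",None,1.5); snap("top","pics/t0.png",None,1.5)
for n in("scene","top"):
    c,F=cal(n); print(n,F,c["cx"],c["cy"],c["eye"],c["rotation"].round(3).tolist())
s=sense(); print(s["tcp_pos"],np.round(s["ee_rot"],3).tolist(),s["time_s"],s["gripper_width"])
E
```

```text
scene 419.0161867063664 255.89898609057667 186.51412053294524 [1.26544888 0.3838071  1.07604598] [[-0.539, 0.623, -0.567], [0.842, 0.399, -0.363], [0.0, -0.673, -0.739]]
top 418.8127798876209 259.6462506278697 189.85253537745803 [ 0.43480842 -0.10853158  1.44338905] [[0.01, -0.995, 0.096], [-1.0, -0.007, 0.024], [-0.023, -0.096, -0.995]]
[ 0.1652257  -0.60216459  0.19688501] [[-0.964, -0.264, -0.001], [-0.264, 0.964, 0.002], [0.0, 0.002, -1.0]] 0.1 0.9991471134748098
```

View pics/s0.png

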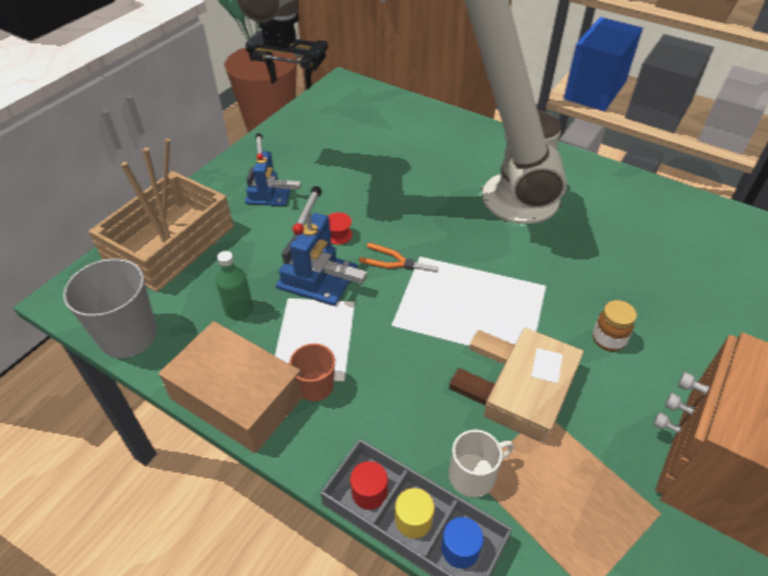

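View pics/t0.png

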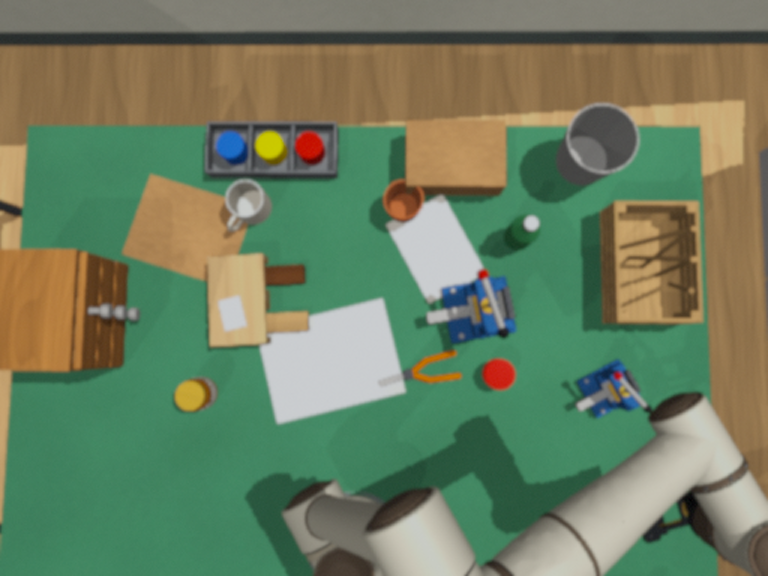

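The scene view shows the larger vise at about (315,260) and the rack at (530,380). In the top view the pale slat sticks out at (288,321), the vise is at (480,308) and the snips are at (430,368). Next I'll enlarge the top view for measuring.

```bash
python3 - <<'E'
import cv2,numpy as np
f=cv2.imread('raw_top.png')
a=cv2.resize(f[160:240,130:210],None,fx=5,fy=5,interpolation=cv2.INTER_CUBIC)
b=cv2.resize(f[165:245,275:355],None,fx=5,fy=5,interpolation=cv2.INTER_CUBIC)
cv2.imwrite('pics/t1.png',np.hstack([a,b]))
E
```

```text
(no output)
```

View pics/t1.png

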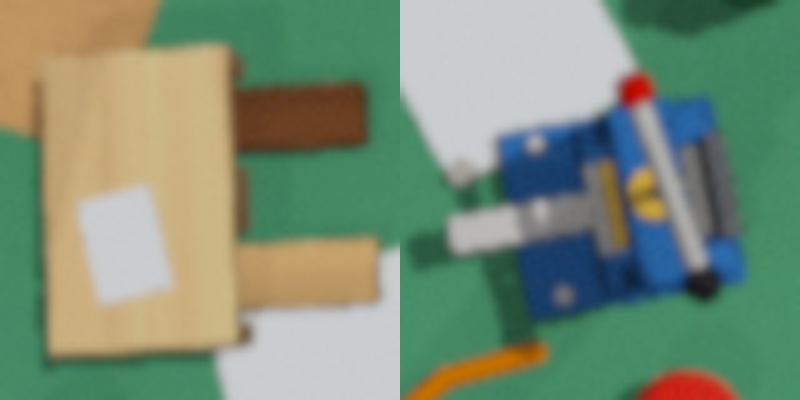

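Left crop: the slat's bare end edge runs (376,237)-(379,300), with the long edges ending at (243,241) and (243,305). Right crop: tongue tip (449,236), red ball (637,88), black ball (703,284), beam right corners (712,97) and (745,278).

```bash
python3 - <<'E'
from h import *
A=lambda u,v,z:px2w("top",130+(u+.5)/5-.5,160+(v+.5)/5-.5,z)
B=lambda u,v,z:px2w("top",275+(u-399.5)/5-.5,165+(v+.5)/5-.5,z)
print("slat bare corners",A(376,237,.022).round(4),A(378,300,.022).round(4),"near mouth",A(243,241,.022).round(4),A(243,304,.022).round(4))
rk=[A(40,57,.058),A(228,45,.058),A(240,343,.058),A(48,357,.058)]
print("rack",np.round(rk,4).tolist())
ang=lambda d:np.degrees(np.arctan2(d[1],d[0])).round(1)
print("rack x dir (toward +x) from top/bot",ang(rk[0]-rk[1]),ang(rk[3]-rk[2]),"y",ang(rk[3]-rk[0]),ang(rk[2]-rk[1]))
print("slat dir",ang(A(243,241,.022)-A(376,237,.022)),ang(A(243,304,.022)-A(378,300,.022)))
print("walnut dir",ang(A(237,90,.022)-A(365,84,.022)),ang(A(237,150,.022)-A(365,145,.022)))
rb=B(637,88,.210);bb=B(703,284,.21);print("balls",rb,bb,(rb+bb)/2,ang(rb-bb),np.linalg.norm(rb-bb))
tl,tr=B(447,218,.06),B(452,255,.06);print("tongue tip",tl,tr,(tl+tr)/2,np.linalg.norm(tl-tr))
print("collar",B(648,193,.156))
h=(rb+bb)/2;t=(tl+tr)/2;print("vise dir handle-tip",ang(h-t),np.linalg.norm((h-t)[:2]))
print("base left edge",ang(B(498,135,.016)-B(527,318,.016)),"beam R",ang(B(712,97,.15)-B(745,278,.15)),B(712,97,.15),B(745,278,.15))
print("tongue edges",ang(B(525,206,.06)-tl),ang(B(530,240,.06)-tr))
E
```

```text
slat bare corners [0.5119 0.1119 0.022 ] [0.469  0.1095 0.022 ] near mouth [0.5084 0.2028 0.022 ] [0.4655 0.2016 0.022 ]
rack [[0.6291, 0.3356, 0.058], [0.638, 0.2088, 0.058], [0.4389, 0.195, 0.058], [0.4285, 0.3227, 0.058]]
rack x dir (toward +x) from top/bot 94.0 94.7 y -176.3 -176.0
slat dir 92.2 92.2
walnut dir 93.1 92.7
balls [ 0.57788019 -0.26305867  0.21      ] [ 0.46270628 -0.30102176  0.21      ] [ 0.52029323 -0.28204021  0.21      ] 18.2 0.12126922673453344
tongue tip [ 0.50802369 -0.15641345  0.06      ] [ 0.48365653 -0.15980368  0.06      ] [ 0.49584011 -0.15810857  0.06      ] 0.0246018748847396
collar [ 0.51933076 -0.27625227  0.156     ]
vise dir handle-tip -78.8 0.12632105255832107
base left edge 9.1 beam R 9.8 [ 0.57955722 -0.31681787  0.15      ] [ 0.46797032 -0.33608236  0.15      ]
tongue edges -80.8 -78.6
```

```bash
cat >> h.py <<'E'
def go(x,y,z,yang=None):
    """remaining move (tool axes, cm) and turn (deg) to put TCP at xyz with tool y at world angle yang"""
    s=sense(); R=np.array(s["ee_rot"]); p=np.array(s["tcp_pos"])
    ya=np.degrees(np.arctan2(R[1,1],R[0,1]))
    t=0 if yang is None else -((yang-ya+180)%360-180)
    d=R.T@(np.array([x,y,z])-p)*100
    a=np.radians(t); print("pos",p.round(4),"ya",round(ya,2),"tilt",R[:2,2].round(3),"t",round(s["time_s"],2),"j6",round(s["joints"][5],1))
    print("shift now-axes",d.round(2),"turn",round(t,2),"| after-turn axes",round(d[0]*np.cos(a)+d[1]*np.sin(a),2),round(-d[0]*np.sin(a)+d[1]*np.cos(a),2))
E
```

Call:
{"name": "step_arm", "arguments": {
  "targets": "0 0 -1 -7; 0 0 -1 -7; 0 0 -1 -7; 0 0 -1 -7; 0 0 -1 -7; 0 0 -1 -7; 0 0 -1 -7; 0 0 -1 -7; 0 0 -1 -7; 0 0 -1 -7; 0 0 -1 -7.2",
  "claw": 6.2
}}

```text
time_s: 1.02
tcp_pos: [0.1653, -0.6024, 0.3077]
ee_rot: [[0.05, -0.999, -0.0], [-0.999, -0.05, 0.001], [-0.001, 0.0, -1.0]]
wrist_force: [-0.0, 0.2, 0.9]
gripper_width: 0.713
gripper_force: 0.0
```

```bash
python3 -c "
from h import *
go(.4888,.151,.10,182.5)"
```

```text
pos [ 0.1653 -0.6024  0.3077] ya -177.15 tilt [-0.     0.001] t 1.02 j6 62.7
shift now-axes [-73.61 -36.06  20.85] turn 0.35 | after-turn axes -73.83 -35.61
```

Call:
{"name": "step_arm", "arguments": {
  "targets": "-3.07 -1.5 0 0; -3.07 -1.5 0 0; -3.07 -1.5 0 0; -3.07 -1.5 0 0; -3.07 -1.5 0 0; -3.07 -1.5 0 0; -3.07 -1.5 0 0; -3.07 -1.5 0 0; -3.07 -1.5 0 0; -3.07 -1.5 0 0; -3.07 -1.5 0 0; -3.07 -1.5 0 0"
}}

```text
time_s: 2.02
tcp_pos: [0.329, -0.2251, 0.3077]
ee_rot: [[0.043, -0.999, -0.0], [-0.999, -0.043, 0.0], [-0.0, 0.0, -1.0]]
wrist_force: [0.5, -0.4, -0.6]
gripper_width: 0.714
gripper_force: 0.0
```

Call:
{"name": "step_arm", "arguments": {
  "targets": "-3.07 -1.5 0 0; -3.07 -1.5 0 0; -3.07 -1.5 0 0; -3.07 -1.5 0 0; -3.07 -1.5 0 0; -3.07 -1.5 1 0; -3.07 -1.5 2 0; -3.07 -1.5 2 0; -3.07 -1.5 3 0; -3.07 -1.5 3 0; -3.07 -1.5 3 0; -3.07 -1.5 3 0"
}}

```text
time_s: 3.02
tcp_pos: [0.4882, 0.1401, 0.1464]
ee_rot: [[0.044, -0.999, -0.0], [-0.999, -0.044, 0.0], [-0.0, 0.0, -1.0]]
wrist_force: [0.4, -0.6, 0.9]
gripper_width: 0.712
gripper_force: 0.0
```

```bash
python3 - <<'E'
from h import *
go(.4888,.151,.003,182.5)
snap("scene","pics/s1.png",(270,180,430,300),5)
E
```

```text
pos [0.4882 0.1401 0.1464] ya -177.48 tilt [-0.  0.] t 3.02 j6 -31.8
shift now-axes [-1.09 -0.11 14.34] turn 0.02 | after-turn axes -1.09 -0.11
```

View pics/s1.png

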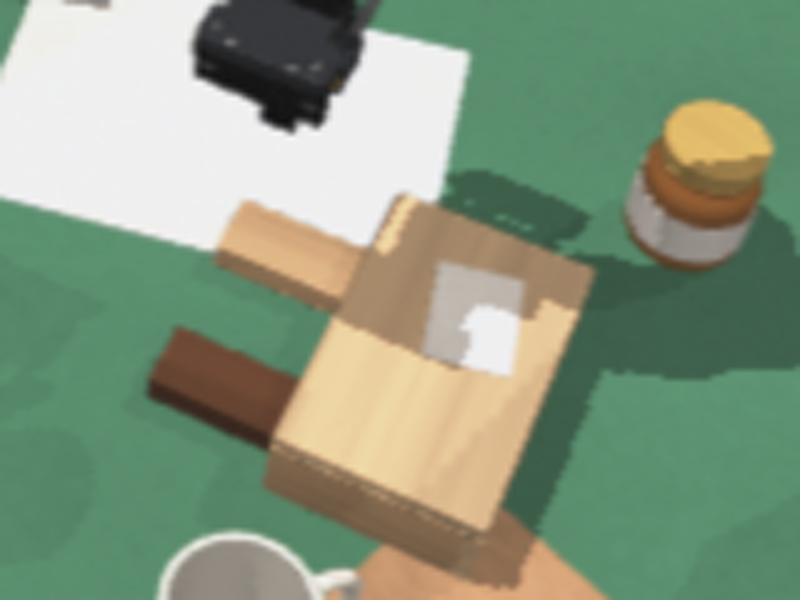

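The gripper hovers clear of the rack. The slat's bare-end top corners are at about (249,202) and (220,253) in this crop, which I'll use to cross-check the position.

```bash
python3 -c "
from h import *
for u,v in((249,202),(219,254)): print(px2w('scene',270+(u+.5)/5-.5,180+(v+.5)/5-.5,.022))"
```

```text
[0.46917437 0.11346057 0.022     ]
[0.51577171 0.11621948 0.022     ]
```

Call:
{"name": "step_arm", "arguments": {
  "targets": "-0.5 -0.1 2 0; -0.6 0 2 0; 0 0 2 0; 0 0 2 0; 0 0 2 0"
}}

```text
time_s: 3.48
tcp_pos: [0.4885, 0.1497, 0.0467]
ee_rot: [[0.044, -0.999, -0.001], [-0.999, -0.044, -0.0], [0.0, 0.001, -1.0]]
wrist_force: [-0.4, 0.4, 0.6]
gripper_width: 0.712
gripper_force: 0.0
```

Call:
{"name": "step_arm", "arguments": {
  "targets": "0 -0.1 1.5 0; 0 -0.1 1.5 0; 0 0 1.2 0; 0 0 0 0; 0 0 0 0"
}}

```text
time_s: 3.9
tcp_pos: [0.4903, 0.1494, 0.0053]
ee_rot: [[0.044, -0.999, -0.002], [-0.999, -0.044, -0.001], [0.001, 0.002, -1.0]]
wrist_force: [0.5, -0.2, 0.9]
gripper_width: 0.715
gripper_force: 0.0
```

Call:
{"name": "step_arm", "arguments": {
  "targets": "0 0 0 0; 0 0 0 0; 0 0 0 0; 0 0 0 0; 0 0 0 0; 0 0 0 0; 0 0 0 0; 0 0 0 0",
  "claw": 3.5
}}

```text
time_s: 4.57
tcp_pos: [0.4908, 0.1498, 0.006]
ee_rot: [[0.044, -0.999, 0.0], [-0.999, -0.044, 0.0], [-0.0, -0.0, -1.0]]
wrist_force: [0.1, -0.3, -0.5]
gripper_width: 0.406
gripper_force: 0.0
```

```bash
python3 - <<'E'
from h import *
snap("scene","pics/s2.png",(250,140,410,260),5)
s=sense();print(s["gripper_width"],s["gripper_force"])
E
```

```text
0.4015812024940888 0.0
```

View pics/s2.png

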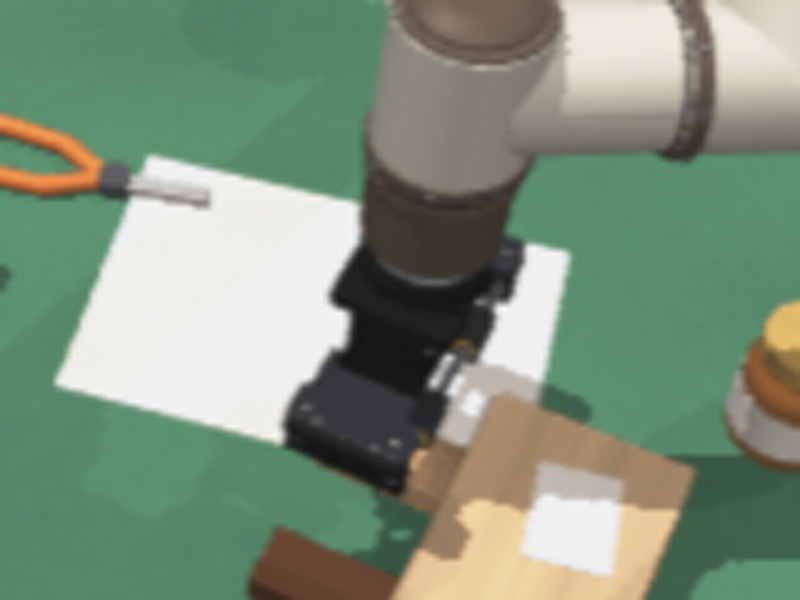

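The wood lies under the gripper, between the fingers, yet the reading shows the fingers at exactly the commanded width. I'll command further closing and read the state again.

Call:
{"name": "step_arm", "arguments": {
  "targets": "0 0 0 0; 0 0 0 0; 0 0 0 0; 0 0 0 0; 0 0 0 0; 0 0 0 0",
  "claw": 2.5
}}

```text
time_s: 5.12
tcp_pos: [0.4908, 0.1498, 0.0059]
ee_rot: [[0.044, -0.999, -0.0], [-0.999, -0.044, -0.0], [0.0, 0.0, -1.0]]
wrist_force: [0.4, 0.4, -0.5]
gripper_width: 0.291
gripper_force: 0.0
```

```bash
python3 - <<'E'
from h import *
snap("top","pics/t2.png",(130,160,240,240),7)
s=sense();print(s["gripper_width"],s["gripper_force"])
E
```

```text
0.28859514909892003 0.0
```

View pics/t2.png

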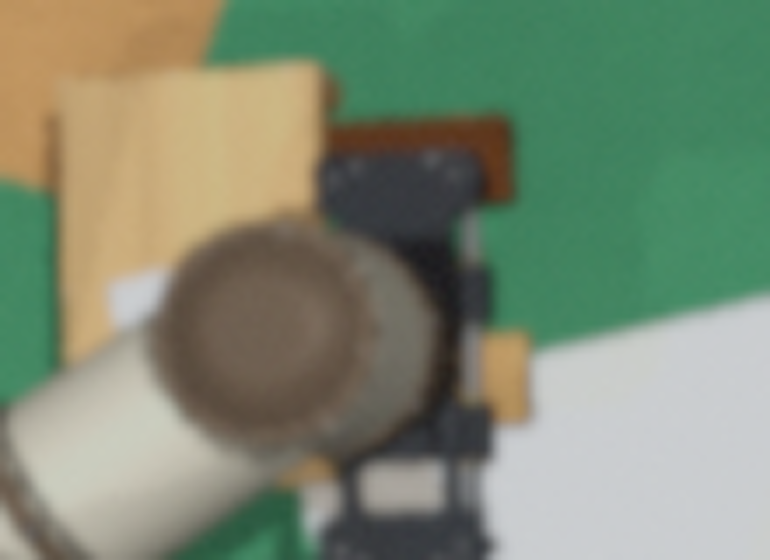

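The slat hasn't moved: its end is at u≈530, rows 335-422. The finger carriages at rows ≈292 and ≈428 are spaced as if around 44 mm. The width reading may be off, so I'll test with a short pull.

Call:
{"name": "step_arm", "arguments": {
  "targets": "0.5 0 0 0; 1 0 0 0; 1 0 0 0; 0.5 0 0 0; 0 0 0 0"
}}

```text
time_s: 5.58
tcp_pos: [0.4917, 0.1182, 0.0058]
ee_rot: [[0.042, -0.999, -0.001], [-0.999, -0.042, -0.0], [0.0, 0.001, -1.0]]
wrist_force: [0.6, 0.1, -0.1]
gripper_width: 0.287
gripper_force: 0.0
```

```bash
python3 - <<'E'
from h import *
snap("top","pics/t3.png",(130,160,240,240),7)
s=sense();print(s["gripper_width"],s["gripper_force"],s["wrist_force"])
f=cv2.imread('raw_top.png'); print(f[212,200:222].tolist()); print(f[203:226,207].tolist())
E
```

```text
0.29292184980426655 0.0 [-0.07917178  0.88188873 -0.18648588]
[[94, 104, 108], [86, 97, 103], [71, 81, 89], [51, 60, 69], [34, 39, 48], [48, 49, 52], [91, 90, 89], [130, 129, 127], [160, 161, 158], [187, 188, 184], [200, 201, 198], [203, 205, 202], [203, 205, 202], [203, 204, 202], [204, 205, 203], [203, 205, 202], [203, 205, 202], [202, 204, 202], [202, 205, 202], [202, 205, 202], [202, 205, 202], [201, 205, 202]]
[[59, 54, 51], [60, 59, 57], [72, 75, 72], [95, 97, 95], [110, 113, 108], [116, 120, 114], [121, 124, 119], [128, 128, 125], [131, 131, 129], [130, 129, 127], [127, 127, 126], [128, 127, 127], [125, 126, 124], [109, 114, 112], [84, 88, 86], [66, 67, 64], [62, 59, 58], [59, 57, 54], [62, 58, 57], [61, 58, 55], [60, 58, 57], [67, 71, 72], [89, 96, 96]]
```

```bash
python3 - <<'E'
from h import *
for z in (.076,.1,.12):
  for y in (.1125,.1875):
    p=(w2px("scene",[.586,y,z])-[250,140])*5; q=(w2px("top",[.586,y,z])-[130,160])*7
    print(z,y,p.round(),q.round())
snap("scene","pics/s3.png",(270,150,400,250),6)
E
```

```text
0.076 0.1125 [265. 476.] [508. 165.]
0.076 0.1875 [381. 534.] [350. 164.]
0.1 0.1125 [269. 452.] [500. 160.]
0.1 0.1875 [387. 510.] [339. 158.]
0.12 0.1125 [272. 431.] [493. 155.]
0.12 0.1875 [391. 489.] [329. 153.]
```

View pics/s3.png

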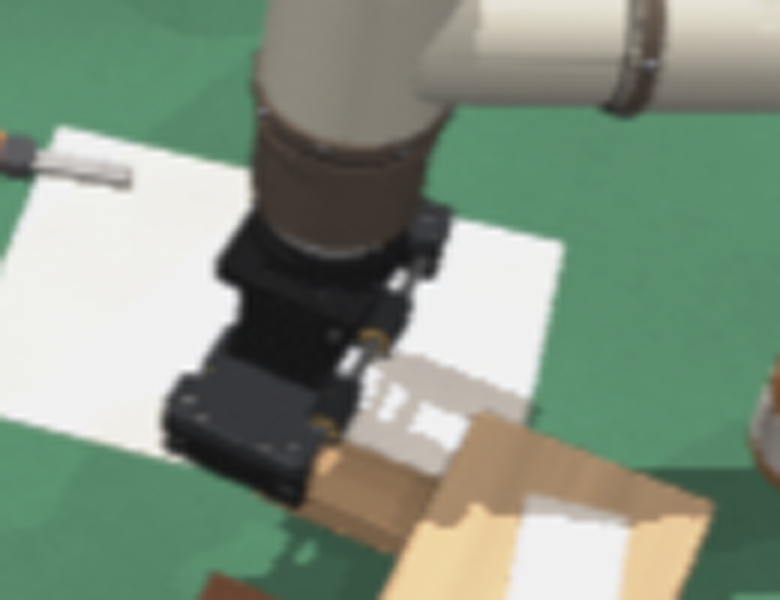

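The slat didn't follow. The gripper body also appears about 40 mm higher than the reported TCP implies, since its bottom edge matches z≈0.115. The fingers probably closed above the slat. I'll reopen, go back and descend in small steps while watching the force.

Call:
{"name": "step_arm", "arguments": {
  "targets": "-0.5 0 0 0; -1 0 0 0; -1 0 0 0; -0.6 0 0 0; 0 0 0 0; 0 0 0 0",
  "claw": 6.4
}}

```text
time_s: 6.18
tcp_pos: [0.4906, 0.1516, 0.0058]
ee_rot: [[0.045, -0.999, -0.0], [-0.999, -0.045, -0.0], [0.0, 0.0, -1.0]]
wrist_force: [0.2, -0.1, -0.0]
gripper_width: 0.652
gripper_force: 0.0
```

Call:
{"name": "step_arm", "arguments": {
  "targets": "0 0 0.2 0; 0 0 0.2 0; 0 0 0 0"
}}

```text
time_s: 6.43
tcp_pos: [0.4903, 0.1503, 0.0014]
ee_rot: [[0.043, -0.999, -0.001], [-0.999, -0.043, -0.001], [0.001, 0.001, -1.0]]
wrist_force: [-0.3, 0.6, -0.9]
gripper_width: 0.724
gripper_force: 0.0
```

Call:
{"name": "step_arm", "arguments": {
  "targets": "0 0 0.2 0; 0 0 0.2 0; 0 0 0 0"
}}

```text
time_s: 6.68
tcp_pos: [0.4904, 0.1504, -0.0026]
ee_rot: [[0.043, -0.999, -0.001], [-0.999, -0.043, -0.0], [0.0, 0.001, -1.0]]
wrist_force: [-0.5, -0.2, 0.8]
gripper_width: 0.734
gripper_force: 0.0
```

Call:
{"name": "step_arm", "arguments": {
  "targets": "0 0 0.2 0; 0 0 0.2 0; 0 0 0 0"
}}

```text
time_s: 6.93
tcp_pos: [0.4905, 0.1506, -0.0065]
ee_rot: [[0.044, -0.999, -0.001], [-0.999, -0.044, -0.0], [0.0, 0.001, -1.0]]
wrist_force: [-0.3, -0.1, -0.4]
gripper_width: 0.737
gripper_force: 0.0
```

Call:
{"name": "step_arm", "arguments": {
  "targets": "0 0 0.3 0; 0 0 0.3 0; 0 0 0.2 0; 0 0 0 0",
  "claw": 7.0
}}

```text
time_s: 7.27
tcp_pos: [0.4903, 0.1505, -0.0147]
ee_rot: [[0.044, -0.999, -0.001], [-0.999, -0.044, -0.001], [0.001, 0.001, -1.0]]
wrist_force: [-0.2, -0.4, 0.4]
gripper_width: 0.799
gripper_force: 0.0
```

Call:
{"name": "step_arm", "arguments": {
  "targets": "0 0 0.2 0; 0 0 0.2 0; 0 0 0.2 0; 0 0 0 0"
}}

```text
time_s: 7.6
tcp_pos: [0.4905, 0.1506, -0.0205]
ee_rot: [[0.044, -0.999, -0.001], [-0.999, -0.044, -0.0], [0.0, 0.001, -1.0]]
wrist_force: [-0.5, 0.3, 1.0]
gripper_width: 0.805
gripper_force: 0.0
```

Call:
{"name": "step_arm", "arguments": {
  "targets": "0 0 0.2 0; 0 0 0.2 0; 0 0 0 0"
}}

```text
time_s: 7.85
tcp_pos: [0.4908, 0.1508, -0.0242]
ee_rot: [[0.044, -0.999, -0.0], [-0.999, -0.044, -0.0], [0.0, 0.0, -1.0]]
wrist_force: [0.1, 0.5, -0.4]
gripper_width: 0.805
gripper_force: 0.0
```

Call:
{"name": "step_arm", "arguments": {
  "targets": "0 0 0.2 0; 0 0 0.2 0; 0 0 0 0"
}}

```text
time_s: 8.1
tcp_pos: [0.4909, 0.1508, -0.0244]
ee_rot: [[0.045, -0.999, 0.001], [-0.999, -0.045, -0.001], [0.001, -0.001, -1.0]]
wrist_force: [-8.2, -1.8, 30.4]
gripper_width: 0.803
gripper_force: 14.8
```

Call:
{"name": "step_arm", "arguments": {
  "targets": "0 0 0.2 0; 0 0 0.1 0; 0 0 0 0"
}}

```text
time_s: 8.35
tcp_pos: [0.4909, 0.1509, -0.0246]
ee_rot: [[0.045, -0.999, 0.001], [-0.999, -0.045, -0.001], [0.001, -0.001, -1.0]]
wrist_force: [-16.2, -1.5, 52.0]
gripper_width: 0.804
gripper_force: 25.7
```

```bash
python3 - <<'E'
from h import *
s=sense(); print(s["wrist_force"],s["moment"],s["effort"],s["joints"])
E
```

```text
[-16.21741875  -1.50542974  52.01027502] [-0.47589755  5.04090117 -0.30086413] [ -1.23246275 -13.02204609   8.35226566   1.42320916   4.31753978
   0.27632053] [ 35.25685809  27.45159784 -29.98135686   0.12559444 -32.53730574
 -32.76259406]
```

Call:
{"name": "step_arm", "arguments": {
  "targets": "0 0 -0.4 0; 0 0 -0.5 0; 0 0 0 0"
}}

```text
time_s: 8.6
tcp_pos: [0.4914, 0.1512, -0.0211]
ee_rot: [[0.044, -0.999, 0.002], [-0.999, -0.044, 0.001], [-0.001, -0.002, -1.0]]
wrist_force: [-0.5, 0.7, -1.3]
gripper_width: 0.804
gripper_force: 0.0
```

The moment indicates that one finger (the -x side) met something. So the reported TCP is offset from the world frame, in z and probably sideways too. To calibrate it against the cameras, I'll raise the arm, turn so the scene camera sees the closed finger tips, and measure them.

Call:
{"name": "step_arm", "arguments": {
  "targets": "0 0 -1 0; 0 0 -3 0; 0 0 -3 0; 0 0 -4 7; 0 0 -4 7; 0 0 -2 7; 0 0 0 7; 0 0 0 7; 0 0 0 7; 0 0 0 7; 0 0 0 7",
  "claw": 0
}}

```text
time_s: 9.52
tcp_pos: [0.4905, 0.1505, 0.1476]
ee_rot: [[-0.807, -0.59, -0.001], [-0.59, 0.807, -0.001], [0.001, 0.0, -1.0]]
wrist_force: [0.5, -0.6, -0.8]
gripper_width: 0.066
gripper_force: 0.0
```

Call:
{"name": "step_arm", "arguments": {
  "targets": "0 0 0 4; 0 0 0 0; 0 0 0 0"
}}

```text
time_s: 9.77
tcp_pos: [0.4906, 0.1506, 0.1475]
ee_rot: [[-0.842, -0.539, -0.001], [-0.539, 0.842, -0.001], [0.001, 0.0, -1.0]]
wrist_force: [0.3, -0.1, -0.1]
gripper_width: 0.005
gripper_force: 0.0
```

```bash
python3 - <<'E'
from h import *
snap("scene","pics/x.png"); s=sense(); p=np.array(s["tcp_pos"]); print(p,np.array(s["ee_rot"]).round(3).tolist(),s["gripper_width"])
snap("top","pics/x.png")
q=w2px("scene",p);print("expected tip px",q, "top",w2px("top",p))
f=cv2.imread('raw_scene.png'); u,v=q.astype(int)
x0,y0=u-50,v-65
cv2.imwrite('pics/s4.png',cv2.resize(f[y0:y0+100,x0:x0+100],None,fx=6,fy=6,interpolation=cv2.INTER_CUBIC)); print(x0,y0)
E
```

```text
[0.49063802 0.15065244 0.14761283] [[-0.842, -0.539, -0.001], [-0.539, 0.842, -0.0], [0.001, -0.0, -1.0]] 0.006924752982302139
expected tip px [332.46193512 203.75752563] top [186.00164249 211.47820609]
282 138
```

View pics/s4.png

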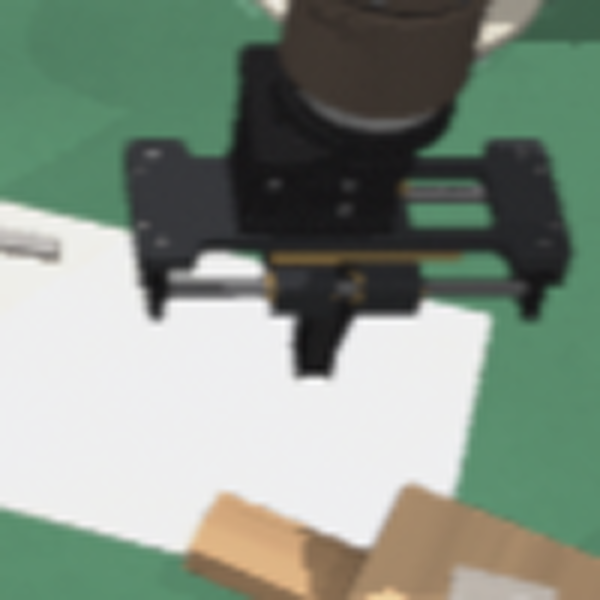

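The closed tip shows at (314,377), but the finger carriages centre at about (347,288), so I can't tell whether both fingers are visible. I'll open the gripper and view it next to the start picture.

Call:
{"name": "step_arm", "arguments": {
  "targets": "0 0 0 0; 0 0 0 0; 0 0 0 0; 0 0 0 0; 0 0 0 0; 0 0 0 0; 0 0 0 0; 0 0 0 0; 0 0 0 0",
  "claw": 8.7
}}

```text
time_s: 10.62
tcp_pos: [0.4907, 0.1508, 0.1479]
ee_rot: [[-0.843, -0.537, -0.0], [-0.537, 0.843, -0.0], [0.0, 0.0, -1.0]]
wrist_force: [0.4, 0.7, -0.4]
gripper_width: 0.607
gripper_force: 0.0
```

```bash
python3 - <<'E'
from h import *
a=cv2.imread('pics/s0.png')[0:120,215:355]
a=cv2.resize(a,(350,300),interpolation=cv2.INTER_CUBIC)
snap("scene","pics/x.png"); s=sense();print(s["gripper_width"])
f=cv2.imread('raw_scene.png')[138:238,282:382]
f=cv2.copyMakeBorder(cv2.resize(f,None,fx=4.5,fy=4.5,interpolation=cv2.INTER_CUBIC),0,0,0,0,0)
o=np.zeros((450,800,3),np.uint8); o[:300,:350]=a; o[:450,350:800]=f
cv2.imwrite('pics/c5.png',o)
p=np.array(s["tcp_pos"]);R=np.array(s["ee_rot"])
for n,d in dict(tip=[0,0,0],grasp=[0,0,-.019],bodyF=[-.0375,0,-.07],bodyFL=[-.0375,-.095,-.07],bodyFR=[-.0375,.095,-.07]).items():
    print(n,((w2px("scene",p+R@d)-[282,138])*4.5+[350,0]).round())
E
```

```text
0.6478587038017912
tip [577. 296.]
grasp [581. 277.]
bodyF [601. 269.]
bodyFL [442. 268.]
bodyFR [759. 269.]
```

View pics/c5.png

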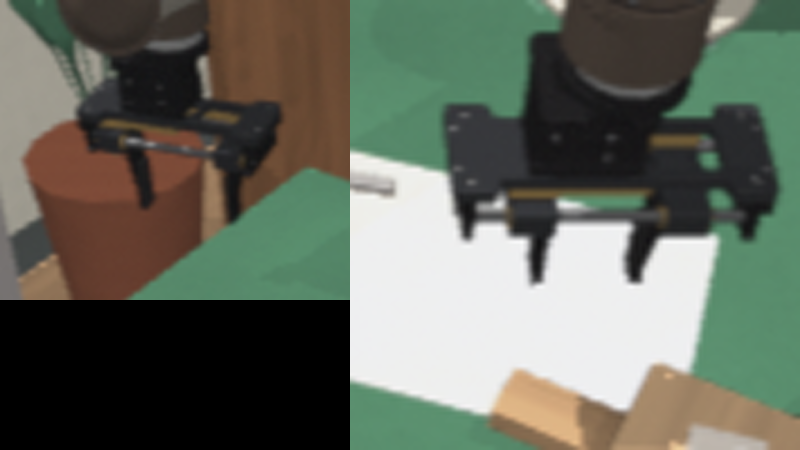

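The right panel shows both fingers, with tips at (537,283) and (634,283), mid (585,283), against an expected (577,296). So the real tip is higher than reported. A touch on free table will settle the z offset.

Call:
{"name": "step_arm", "arguments": {
  "targets": "0 0 0 -7; 0 0 0 -7; 0 0 0 -7; 0 0 0 -7; 0 0 0 -7; 0 0 0 -7; 0 0 0 -7; 0 0 0 -7; 3 0 0 -4; 3.5 0 3 0; 3.5 0 4 0; 0 0 4 0"
}}

```text
time_s: 11.67
tcp_pos: [0.4937, 0.0593, 0.0504]
ee_rot: [[0.041, -0.999, 0.005], [-0.999, -0.041, 0.002], [-0.002, -0.005, -1.0]]
wrist_force: [1.1, 0.6, -1.5]
gripper_width: 1.001
gripper_force: 0.0
```

Call:
{"name": "step_arm", "arguments": {
  "targets": "0 0 2 0; 0 0 2 0; 0 0 0.7 0; 0 0 0.4 0; 0 0 0.2 0; 0 0 0 0"
}}

```text
time_s: 12.17
tcp_pos: [0.4932, 0.0622, -0.003]
ee_rot: [[0.044, -0.999, 0.001], [-0.999, -0.044, 0.0], [-0.0, -0.001, -1.0]]
wrist_force: [0.2, -0.1, 0.7]
gripper_width: 0.999
gripper_force: 0.0
```

Call:
{"name": "step_arm", "arguments": {
  "targets": "0 0 0.3 0; 0 0 0.2 0; 0 0 0 0"
}}

```text
time_s: 12.42
tcp_pos: [0.4927, 0.062, -0.0082]
ee_rot: [[0.044, -0.999, 0.001], [-0.999, -0.044, 0.0], [-0.0, -0.001, -1.0]]
wrist_force: [-0.4, -0.2, 0.3]
gripper_width: 1.001
gripper_force: 0.0
```

Call:
{"name": "step_arm", "arguments": {
  "targets": "0 0 0.2 0; 0 0 0.1 0; 0 0 0 0"
}}

```text
time_s: 12.67
tcp_pos: [0.4925, 0.0618, -0.0117]
ee_rot: [[0.044, -0.999, -0.0], [-0.999, -0.044, -0.0], [0.0, 0.0, -1.0]]
wrist_force: [-0.4, -0.4, 0.7]
gripper_width: 1.001
gripper_force: 0.0
```

Call:
{"name": "step_arm", "arguments": {
  "targets": "0 0 0.3 0; 0 0 0.3 0; 0 0 0.2 0; 0 0 0 0"
}}

```text
time_s: 13.0
tcp_pos: [0.4921, 0.0616, -0.0202]
ee_rot: [[0.044, -0.999, -0.001], [-0.999, -0.044, -0.0], [0.0, 0.001, -1.0]]
wrist_force: [0.2, -0.0, -0.7]
gripper_width: 1.0
gripper_force: 0.0
```

Call:
{"name": "step_arm", "arguments": {
  "targets": "0 0 0.2 0; 0 0 0.2 0; 0 0 0.2 0; 0 0 0 0"
}}

```text
time_s: 13.33
tcp_pos: [0.4927, 0.0618, -0.0243]
ee_rot: [[0.044, -0.999, 0.0], [-0.999, -0.044, -0.0], [0.0, -0.0, -1.0]]
wrist_force: [-3.9, 0.3, 11.2]
gripper_width: 1.002
gripper_force: 6.0
```

The table is met at a reported z of -0.0243 here as well, so the reported z reads 24 mm too low. Straddling the slat now, at true z ≈ 4 mm, and gripping.

Call:
{"name": "step_arm", "arguments": {
  "targets": "0 0 -0.5 0; -2 0 -0.2 0; -3 0 0 0; -3 0 0 0; -0.5 0 0 0; 0 0 0 0"
}}

```text
time_s: 13.83
tcp_pos: [0.4891, 0.1485, -0.0185]
ee_rot: [[0.047, -0.999, 0.001], [-0.999, -0.047, 0.0], [-0.0, -0.001, -1.0]]
wrist_force: [0.8, -0.6, 0.6]
gripper_width: 1.002
gripper_force: 0.0
```

Call:
{"name": "step_arm", "arguments": {
  "targets": "0 0 0 0; 0 0 0 0; 0 0 0 0; 0 0 0 0; 0 0 0 0; 0 0 0 0; 0 0 0 0; 0 0 0 0; 0 0 0 0; 0 0 0 0",
  "claw": 3.5
}}

```text
time_s: 14.67
tcp_pos: [0.4886, 0.1464, -0.0186]
ee_rot: [[0.044, -0.999, -0.0], [-0.999, -0.044, -0.0], [0.0, 0.0, -1.0]]
wrist_force: [0.3, -1.0, 1.0]
gripper_width: 0.507
gripper_force: 29.7
```

Gripped (44 mm, 30 N). Pulling the slat out.

Call:
{"name": "step_arm", "arguments": {
  "targets": "0 0 -0.3 0; 0.7 0 0 0; 1.5 0 0 0; 2 0 0 0; 2 0 0 0; 2 0 0 0; 2 0 0 0; 2 0 0 0; 2 0 0 0; 1.2 0 0 0; 0.6 0 0 0; 0 0 0 0"
}}

```text
time_s: 15.67
tcp_pos: [0.4958, -0.0141, -0.0156]
ee_rot: [[0.042, -0.999, -0.0], [-0.999, -0.042, 0.0], [-0.0, 0.0, -1.0]]
wrist_force: [-1.1, -0.5, -0.8]
gripper_width: 0.503
gripper_force: 29.7
```

Call:
{"name": "step_arm", "arguments": {
  "targets": "0 0 0 -3; 0 0 0 -4.5; 0 0 0.2 0; 0 0 0.1 0; 0 0 0 0"
}}

```text
time_s: 16.08
tcp_pos: [0.496, -0.0125, -0.0186]
ee_rot: [[0.173, -0.985, 0.0], [-0.985, -0.173, 0.0], [-0.0, -0.0, -1.0]]
wrist_force: [0.1, 0.5, 0.3]
gripper_width: 0.503
gripper_force: 29.7
```

Call:
{"name": "step_arm", "arguments": {
  "targets": "0 0 0 0; 0 0 0 0; 0 0 0 0; 0 0 0 0; 0 0 -1 0; 0 0 -3 0; 0 0 -3 0; -3 0 0 0; -3 0 0 0; -3 0 0 0; -1.5 0 0 0; 0 0 0 0",
  "claw": 7.5
}}

```text
time_s: 17.08
tcp_pos: [0.4776, 0.0926, 0.0518]
ee_rot: [[0.177, -0.984, 0.001], [-0.984, -0.177, 0.001], [-0.0, -0.001, -1.0]]
wrist_force: [-0.4, 0.6, 0.2]
gripper_width: 0.862
gripper_force: 0.0
```

```bash
python3 - <<'E'
from h import *
go(0.5,0.1,0,190)
snap("scene","pics/s6.png",(230,150,390,270),5)
E
```

```text
pos [0.4776 0.0926 0.0518] ya -169.8 tilt [0.001 0.001] t 17.08 j6 -19.9
shift now-axes [-0.33 -2.33  5.18] turn 0.2 | after-turn axes -0.34 -2.33
```

View pics/s6.png

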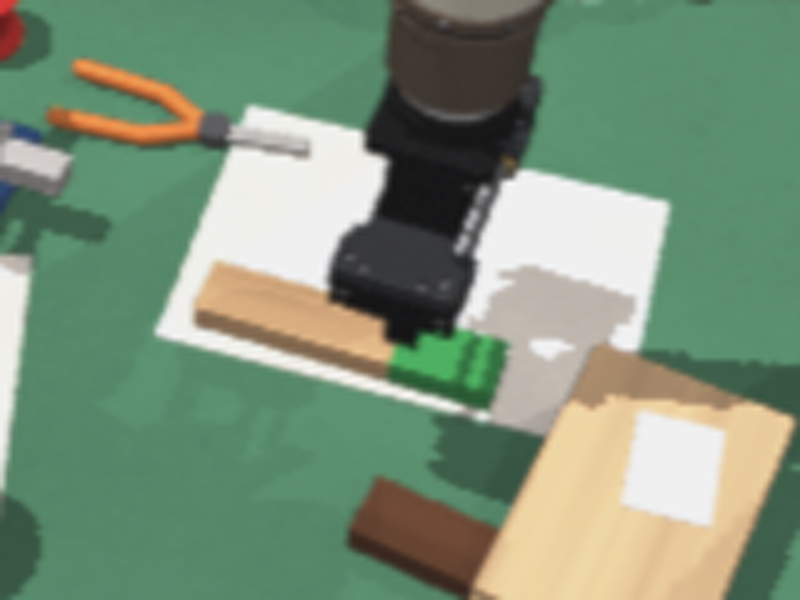

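The slat lies free, with bare-end top corners at (215,262) and (197,300) and green-end top corners at about (507,341) and (489,386). The walnut is undisturbed in the rack. Now I'll locate the slat and compare with the gripper line.

```bash
python3 - <<'E'
from h import *
P=lambda u,v,z:px2w("scene",230+(u+.5)/5-.5,150+(v+.5)/5-.5,z)[:2]
b1,b2,g1,g2=P(215,262,.022),P(197,300,.022),P(507,341,.022),P(489,386,.022)
print(b1,b2,g1,g2,P(197,322,0),P(489,408,0))
b=(b1+b2)/2;g=(g1+g2)/2;print(b,g,np.linalg.norm(g-b),np.degrees(np.arctan2(*(g-b)[::-1])))
print("near edge dir",np.degrees(np.arctan2(*(g2-b2)[::-1])))
u=np.array([np.cos(np.radians(100.2)),np.sin(np.radians(100.2))]);n=np.array([-u[1],u[0]])
c=(b+g)/2; rel=np.array([.496,-.0125]);print("slat centre minus grip point: lateral(n)",n@(c-rel),n,"along",u@(c-rel))
# vise from scene in this frame? project vise model points for check
E
```

```text
[ 0.48519887 -0.05014148] [ 0.51909356 -0.04332368] [0.44131894 0.14058313] [0.47974909 0.14669577] [ 0.51937217 -0.04255472] [0.47901662 0.14940985]
[ 0.50214622 -0.04673258] [0.46053402 0.14363945] 0.19486683529182788 102.32998740685393
near edge dir 101.69807285710688
slat centre minus grip point: lateral(n) 0.003634269440162878 [-0.98419561 -0.17708474] along 0.06258614316490634
```

Call:
{"name": "step_arm", "arguments": {
  "targets": "-0.1 0 1.5 0; 0 0 2 0; 0 0 2 0; 0 0 1 0; 0 0 0.5 0; 0 0 0 0"
}}

```text
time_s: 17.63
tcp_pos: [0.4767, 0.09, -0.0197]
ee_rot: [[0.172, -0.985, -0.003], [-0.985, -0.172, -0.001], [0.001, 0.003, -1.0]]
wrist_force: [0.9, 0.1, -0.1]
gripper_width: 0.861
gripper_force: 0.0
```

Call:
{"name": "step_arm", "arguments": {
  "targets": "0 0 0 0; 0 0 0 0; 0 0 0 0; 0 0 0 0; 0 0 0 0; 0 0 0 0; 0 0 0 0; 0 0 0 0; 0 0 0 0",
  "claw": 3.5
}}

```text
time_s: 18.38
tcp_pos: [0.4772, 0.0912, -0.0183]
ee_rot: [[0.174, -0.985, -0.0], [-0.985, -0.174, -0.0], [0.0, 0.0, -1.0]]
wrist_force: [-2.0, -0.2, 5.7]
gripper_width: 0.502
gripper_force: 29.9
```

```bash
cat > edges.py <<'E'
from h import *
def avg(name,n=4):
    fs=[]
    for _ in range(n):
        c=cams.capture(name); fs.append(c["frame"].astype(float))
    np.savez(f'cal_{name}.npz',**{k:c[k] for k in("vertical_fov","cx","cy","eye","rotation")})
    return np.mean(fs,0)
E
python3 - <<'E'
from edges import *
f=avg("top",2); cv2.imwrite("raw_top.png",f)
g=f.mean(2)
# tongue columns 284..300 : print vertical profile
for u in (286,288,290,292,294,296,298,300): print(u,g[204:219,u].astype(int).tolist())
print("cols at row 212",g[211:214,278:300].mean(0).astype(int).tolist())
go(.5,.0,0,190)
E
```

```text
286 [82, 85, 98, 126, 159, 176, 181, 181, 179, 174, 161, 131, 98, 93, 101]
288 [65, 67, 83, 122, 160, 179, 184, 184, 185, 181, 167, 137, 102, 96, 103]
290 [76, 78, 103, 142, 170, 182, 185, 186, 184, 176, 152, 114, 91, 92, 96]
292 [93, 98, 125, 160, 179, 186, 186, 186, 184, 174, 145, 101, 73, 69, 69]
294 [72, 92, 129, 165, 182, 185, 186, 186, 180, 164, 130, 89, 69, 66, 65]
296 [67, 100, 145, 172, 183, 185, 185, 185, 177, 149, 107, 74, 65, 65, 65]
298 [70, 91, 122, 143, 154, 156, 161, 167, 162, 136, 96, 70, 63, 64, 62]
300 [78, 100, 121, 129, 132, 132, 131, 129, 119, 101, 82, 72, 68, 68, 70]
cols at row 212 [79, 76, 75, 74, 74, 80, 117, 158, 178, 183, 183, 182, 182, 182, 181, 180, 177, 173, 170, 166, 155, 134]
pos [ 0.4772  0.0912 -0.0183] ya -169.98 tilt [-0. -0.] t 18.48 j6 -20.0
shift now-axes [ 9.38 -0.66 -1.82] turn 0.02 | after-turn axes 9.38 -0.66[ WARN:0@1.115] global loadsave.cpp:1063 imwrite_ Unsupported depth image for selected encoder is fallbacked to CV_8U.
```

```bash
cat > vise.py <<'E'
from h import *
t=np.array([px2w("top",u,v,.06)[:2] for u,v in((288,211.0),(290,210.55),(292,210.42),(294,210.03),(296,209.57))])
th=np.radians(-79.7); d=np.array([np.cos(th),np.sin(th)]); nv=np.array([-d[1],d[0]])  # vise x, vise y
c=t.mean(0); tip=px2w("top",284.2,211.7,.06)[:2]; tip=c+d*(d@(tip-c)); O=tip+.125*d
E
python3 - <<'E'
from vise import *
print("dir from fit",np.degrees(np.arctan2(*(t[-1]-t[0])[::-1])),"centre",c,"tip",tip,"O",O)
for p in([.5203,-.2820],[.5193,-.2763]): print("handle/collar in vise",d@(p-O),nv@(p-O))
off=np.array([-.003,.003])
go(*(O-d*.287-off),.06,190.3)
E
```

```text
dir from fit -79.37301119082849 centre [ 0.50127081 -0.1827955 ] tip [ 0.49660064 -0.15709722] O [ 0.51895092 -0.28008285]
handle/collar in vise 0.0021274712207582807 0.0009845475675611232
handle/collar in vise -0.0036594757105792393 0.0010198351557907702
pos [ 0.4772  0.0912 -0.0183] ya -169.98 tilt [-0. -0.] t 18.48 j6 -20.0
shift now-axes [ 8.94  2.25 -7.82] turn -0.28 | after-turn axes 8.92 2.29
```

Call:
{"name": "step_arm", "arguments": {
  "targets": "0 0 -1 0; 0 0 -2 0; 0 0 -2.5 -0.6; 1.2 0.3 -2.3 0; 2 0.5 0 0; 2 0.5 0 0; 2 0.5 0 0; 1.2 0.3 0 0; 0.4 0.2 0 0; 0 0 0 0; 0 0 0 0"
}}

```text
time_s: 19.4
tcp_pos: [0.4711, 0.0007, 0.0592]
ee_rot: [[0.184, -0.983, 0.0], [-0.983, -0.184, 0.0], [-0.0, -0.0, -1.0]]
wrist_force: [0.3, 0.3, -0.6]
gripper_width: 0.504
gripper_force: 29.9
```

```bash
sed -i 's/-79.7/-79.4/' vise.py; python3 - <<'E'
from edges import *
from vise import *
off=np.array([-.003,.003])
go(*(O-d*.287-off),.06,190.6)
f=avg("top",2); g=f
hsv=cv2.cvtColor(f.astype(np.uint8),cv2.COLOR_BGR2HSV)
np.save("top_held.npy",f)
# predicted pixel of slat top corners given rep pose + off
s=sense();p=np.array(s["tcp_pos"])[:2]+off; ztop=s["tcp_pos"][2]+.0183+.022
for a in (-.148,-.10,-.08):
  for w in (.022,-.022): print(a,w,w2px("top",[*(p-d*a+nv*w),ztop]).round(1))
for u in (254,260,266,272,276): print(u,[f[v,u].astype(int).tolist() for v in range(203,229)])
E
```

```text
pos [0.4711 0.0007 0.0592] ya -169.41 tilt [0. 0.] t 19.4 j6 -9.3
shift now-axes [ 0.13  0.17 -0.08] turn -0.01 | after-turn axes 0.13 0.17
-0.148 0.022 [278.5 204.7]
-0.148 -0.022 [280.9 218.2]
-0.1 0.022 [263.7 207.3]
-0.1 -0.022 [266.2 220.8]
-0.08 0.022 [257.6 208.4]
-0.08 -0.022 [260.  221.9]
254 [[203, 204, 201], [203, 205, 202], [203, 205, 202], [202, 204, 202], [192, 197, 199], [167, 183, 197], [132, 168, 195], [110, 160, 194], [105, 157, 192], [104, 157, 192], [103, 156, 191], [101, 153, 188], [100, 151, 186], [98, 149, 185], [97, 149, 183], [96, 147, 181], [94, 143, 177], [93, 139, 172], [104, 140, 168], [126, 146, 163], [147, 156, 163], [167, 171, 174], [189, 190, 189], [203, 202, 199], [207, 205, 203], [206, 206, 203]]
260 [[98, 133, 65], [97, 133, 67], [96, 132, 76], [96, 136, 118], [101, 148, 163], [105, 156, 186], [105, 157, 192], [103, 157, 192], [103, 156, 191], [102, 155, 190], [100, 152, 187], [97, 150, 185], [97, 148, 183], [97, 147, 181], [94, 145, 179], [93, 142, 176], [92, 138, 171], [92, 131, 159], [104, 128, 142], [125, 137, 139], [150, 156, 154], [178, 181, 
[... 634 characters left out ...]
 152, 187], [99, 149, 183], [97, 147, 182], [95, 146, 180], [95, 144, 178], [94, 144, 178], [92, 140, 171], [89, 132, 148], [92, 129, 109], [96, 133, 77], [99, 135, 67], [99, 136, 68], [98, 135, 65], [98, 135, 67], [99, 135, 67], [101, 137, 69], [99, 136, 68], [99, 136, 67]]
276 [[97, 136, 111], [100, 145, 155], [103, 153, 178], [105, 156, 188], [105, 157, 189], [103, 154, 188], [100, 152, 187], [100, 151, 186], [98, 149, 183], [97, 148, 182], [97, 148, 182], [97, 148, 182], [97, 147, 182], [93, 144, 177], [90, 135, 159], [88, 128, 123], [95, 131, 86], [97, 135, 69], [99, 136, 68], [100, 136, 67], [100, 136, 67], [101, 137, 69], [100, 137, 68], [100, 138, 69], [101, 138, 69], [103, 139, 70]]
```

```bash
python3 - <<'E'
from vise import *
for u,v in ((260,206.25),(266,205.2),(272,204.1),(276,203.4)):
    q=px2w("top",u,v,.0995)[:2]; print("upper edge vise coords",(d@(q-O)).round(4),(nv@(q-O)).round(4))
for u,v in ((266,219.8),(272,218.6)):
    for z in (.0995,.0775):
        q=px2w("top",u,v,z)[:2]; print("lower",z,(d@(q-O)).round(4),(nv@(q-O)).round(4))
s=sense();q=np.array(s["tcp_pos"])[:2];print("rep tcp vise",d@(q-O),nv@(q-O))
f=np.load("top_held.npy"); print(f[207:210,272:290,2].mean(0).astype(int).tolist()); print(f[213:216,272:290,2].mean(0).astype(int).tolist())
c,F=cal("top"); print(c["eye"],c["rotation"][:,0])
E
```

```text
upper edge vise coords -0.2 0.0294
upper edge vise coords -0.1804 0.0293
upper edge vise coords -0.1608 0.0294
upper edge vise coords -0.1478 0.0294
lower 0.0995 -0.1887 -0.0167
lower 0.0775 -0.1887 -0.0162
lower 0.0995 -0.1691 -0.0163
lower 0.0775 -0.1688 -0.0158
rep tcp vise -0.28523338357823763 0.0043715940633183795
[193, 192, 192, 191, 188, 173, 138, 92, 71, 66, 67, 76, 105, 134, 147, 150, 152, 156]
[180, 180, 180, 181, 182, 183, 173, 138, 85, 49, 42, 50, 83, 126, 155, 164, 162, 154]
[ 0.43480842 -0.10853158  1.44338905] [ 0.00963153 -0.99968905 -0.02300084]
```

The top view puts the slat parallel to the vise axis but 6.5 mm off-centre, with its bare end 184 mm from the stop. Correcting, moving over the tongue and lowering to feel contact.

Call:
{"name": "step_arm", "arguments": {
  "targets": "0 0.3 0 0; 1 0.35 0 0; 2 0 0 0; 2 0 0 0; 1 0 0 0; 0 0 0 0; 0 0 0.5 0; 0 0 0.5 0; 0 0 0.3 0; 0 0 0 0"
}}

```text
time_s: 20.33
tcp_pos: [0.4747, -0.0593, 0.0453]
ee_rot: [[0.185, -0.983, -0.002], [-0.983, -0.185, -0.0], [-0.0, 0.002, -1.0]]
wrist_force: [-0.5, 0.4, -1.5]
gripper_width: 0.5
gripper_force: 29.9
```

```bash
python3 - <<'E'
from edges import *
from vise import *
s=sense();q=np.array(s["tcp_pos"]);print("rep tcp vise",d@(q[:2]-O),nv@(q[:2]-O),q[2],s["wrist_force"])
f=avg("top",2);np.save("top_held.npy",f)
zt=q[2]+.0183+.022
for u in (276,280,284,288):
    R=f[:,u,2]; v=np.arange(195,212); i=[k for k in v if R[k]<130<=R[k+1]]; 
    for k in i: 
        vv=k+(130-R[k])/(R[k+1]-R[k]); w=px2w("top",u,vv,zt)[:2]; print("up",u,round(vv,2),(d@(w-O)).round(4),(nv@(w-O)).round(4))
    for k in range(208,224):
        if R[k]>=120>R[k+1]:
            vv=k+(R[k]-120)/(R[k]-R[k+1]); w=px2w("top",u,vv,zt)[:2]; print("lo",u,round(vv,2),(d@(w-O)).round(4),(nv@(w-O)).round(4))
E
```

```text
rep tcp vise -0.22517415391142082 -0.0033792141625289835 0.045346297991072336 [-0.48039511  0.41480425 -1.50341839]
up 276 205.99 -0.1489 0.0219
lo 276 220.43 -0.1572 -0.0241
up 280 205.11 -0.1356 0.0225
lo 280 219.75 -0.1441 -0.0242
up 284 204.25 -0.1224 0.0229
lo 284 219.22 -0.1311 -0.0247
up 288 203.73 -0.1093 0.0223
lo 288 218.58 -0.118 -0.025
```

Call:
{"name": "step_arm", "arguments": {
  "targets": "0 -0.05 0.2 0; 0 0 0.1 0; 0 0 0 0"
}}

```text
time_s: 20.68
tcp_pos: [0.4761, -0.0594, 0.0433]
ee_rot: [[0.184, -0.983, -0.0], [-0.983, -0.184, 0.0], [-0.0, 0.0, -1.0]]
wrist_force: [-0.9, 0.4, -0.5]
gripper_width: 0.502
gripper_force: 29.9
```

Call:
{"name": "step_arm", "arguments": {
  "targets": "0 0 0.1 0; 0 0 0 0"
}}

```text
time_s: 20.85
tcp_pos: [0.4761, -0.0596, 0.0423]
ee_rot: [[0.184, -0.983, -0.0], [-0.983, -0.184, 0.0], [-0.0, 0.0, -1.0]]
wrist_force: [0.4, 0.6, -1.2]
gripper_width: 0.5
gripper_force: 29.9
```

Call:
{"name": "step_arm", "arguments": {
  "targets": "0.5 0 0 0; 1 0 0 0; 1.3 0 0 0; 1.3 0 0 0; 1.3 0 0 0; 1.3 0 0 0; 1.3 0 0 0; 1.2 0 0 0; 1 0 0 0; 0.7 0 0 0; 0.4 0 0 0; 0 0 0 0"
}}

```text
time_s: 21.85
tcp_pos: [0.497, -0.1714, 0.0423]
ee_rot: [[0.183, -0.983, 0.0], [-0.983, -0.183, -0.0], [0.0, -0.0, -1.0]]
wrist_force: [0.1, -0.2, -1.4]
gripper_width: 0.499
gripper_force: 29.9
```

```bash
python3 - <<'E'
from vise import *
s=sense();q=np.array(s["tcp_pos"]);print("rep tcp vise",d@(q[:2]-O),nv@(q[:2]-O),q[2],s["wrist_force"])
E
```

```text
rep tcp vise -0.11086501894845215 -0.002094536890639893 0.04232332326081339 [ 0.06749765 -0.19792598 -1.43475299]
```

Call:
{"name": "step_arm", "arguments": {
  "targets": "0.3 0 0 0; 0.2 0 0 0; 0.2 0 0 0; 0 0 0 0"
}}

```text
time_s: 22.18
tcp_pos: [0.4983, -0.1775, 0.0424]
ee_rot: [[0.184, -0.983, 0.0], [-0.983, -0.184, -0.0], [0.0, -0.0, -1.0]]
wrist_force: [-0.5, 0.4, -1.3]
gripper_width: 0.502
gripper_force: 29.9
```

Call:
{"name": "step_arm", "arguments": {
  "targets": "0.1 0 0 0; 0.1 0 0 0; 0 0 0 0"
}}

```text
time_s: 22.43
tcp_pos: [0.4987, -0.1795, 0.0425]
ee_rot: [[0.184, -0.983, 0.0], [-0.983, -0.184, -0.0], [0.0, -0.0, -1.0]]
wrist_force: [-0.3, 0.4, -1.3]
gripper_width: 0.501
gripper_force: 29.9
```

Call:
{"name": "step_arm", "arguments": {
  "targets": "0.1 0 0 0; 0.1 0 0 0; 0 0 0 0"
}}

```text
time_s: 22.68
tcp_pos: [0.499, -0.1816, 0.0424]
ee_rot: [[0.184, -0.983, 0.0], [-0.983, -0.184, -0.0], [0.0, -0.0, -1.0]]
wrist_force: [-1.3, -0.1, -1.5]
gripper_width: 0.502
gripper_force: 29.9
```

Call:
{"name": "step_arm", "arguments": {
  "targets": "0.1 0 0 0; 0.1 0 0 0; 0 0 0 0"
}}

```text
time_s: 22.93
tcp_pos: [0.4994, -0.1836, 0.0424]
ee_rot: [[0.184, -0.983, 0.0], [-0.983, -0.184, -0.0], [0.0, -0.0, -1.0]]
wrist_force: [0.2, 0.8, -1.6]
gripper_width: 0.501
gripper_force: 29.9
```

Call:
{"name": "step_arm", "arguments": {
  "targets": "0.1 0 0 0; 0.1 0 0 0; 0 0 0 0"
}}

```text
time_s: 23.18
tcp_pos: [0.4998, -0.1856, 0.0424]
ee_rot: [[0.184, -0.983, 0.0], [-0.983, -0.184, -0.0], [0.0, -0.0, -1.0]]
wrist_force: [0.4, 0.4, -1.1]
gripper_width: 0.503
gripper_force: 29.9
```

Call:
{"name": "step_arm", "arguments": {
  "targets": "0.1 0 0 0; 0.1 0 0 0; 0 0 0 0"
}}

```text
time_s: 23.43
tcp_pos: [0.5001, -0.1875, 0.0424]
ee_rot: [[0.184, -0.983, 0.0], [-0.983, -0.184, 0.0], [-0.0, -0.0, -1.0]]
wrist_force: [-0.2, -0.4, -0.6]
gripper_width: 0.503
gripper_force: 29.9
```

Call:
{"name": "step_arm", "arguments": {
  "targets": "0.1 0 0 0; 0.1 0 0 0; 0 0 0 0"
}}

```text
time_s: 23.68
tcp_pos: [0.5001, -0.1875, 0.042]
ee_rot: [[0.184, -0.983, -0.001], [-0.983, -0.184, 0.003], [-0.003, 0.0, -1.0]]
wrist_force: [-0.4, 9.0, 0.1]
gripper_width: 0.505
gripper_force: 29.9
```

Call:
{"name": "step_arm", "arguments": {
  "targets": "0.1 0 0 0; 0.1 0 0 0; 0 0 0 0"
}}

```text
time_s: 23.93
tcp_pos: [0.5001, -0.1876, 0.0418]
ee_rot: [[0.183, -0.983, -0.002], [-0.983, -0.183, 0.005], [-0.005, 0.001, -1.0]]
wrist_force: [-1.4, 17.4, 0.8]
gripper_width: 0.5
gripper_force: 29.9
```

```bash
python3 - <<'E'
from edges import *
from vise import *
s=sense();q=np.array(s["tcp_pos"]);print("rep tcp vise",d@(q[:2]-O),nv@(q[:2]-O),q[2],s["wrist_force"])
f=avg("scene",1); cv2.imwrite("raw_scene.png",f)
# green end visible: mask pixels brighter/more saturated than cloth
h=cv2.cvtColor(f.astype(np.uint8),cv2.COLOR_BGR2HSV)
m=((h[...,0]>50)&(h[...,0]<75)&(h[...,1]>140)&(h[...,2]>80)).astype(np.uint8)
n,l,st,ce=cv2.connectedComponentsWithStats(m)
for i in range(1,n):
    if st[i,4]>15: print(st[i],ce[i].round(1))
for a in (-.155,-.085):
  for w in (.022,-.022):
    print(a,w,w2px("scene",[*(O+d*a+nv*w),.082]).round(1),w2px("scene",[*(O+d*a+nv*w),.06]).round(1))
E
```

```text
rep tcp vise -0.09440819947779402 -0.0020735245350547962 0.041827364548376156 [-1.42171425 17.37721764  0.76083045]
-0.155 0.022 [249.2 186. ] [249.2 190.6]
-0.155 -0.022 [254.3 176.8] [254.3 181.4]
-0.085 0.022 [229.3 180. ] [229.6 184.6]
-0.085 -0.022 [234.8 171.1] [235.  175.7][ WARN:0@0.608] global loadsave.cpp:1063 imwrite_ Unsupported depth image for selected encoder is fallbacked to CV_8U.
```

The stop is met: 17 N along the axis with no further advance. Easing the push, seating the slat, releasing and lifting.

Call:
{"name": "step_arm", "arguments": {
  "targets": "-0.2 0 0.05 0; -0.1 0 0.03 0; 0 0 0 0; 0 0 0 0"
}}

```text
time_s: 24.32
tcp_pos: [0.5002, -0.1875, 0.0418]
ee_rot: [[0.184, -0.983, 0.0], [-0.983, -0.184, 0.001], [-0.001, -0.0, -1.0]]
wrist_force: [-1.2, 7.6, 1.6]
gripper_width: 0.505
gripper_force: 29.9
```

Call:
{"name": "step_arm", "arguments": {
  "targets": "0 0 0 0; 0 0 0 0; 0 0 0 0; 0 0 0 0; 0 0 0 0; 0 0 -1 0; 0 0 -2 0; 0 0 -3 0; 0 0 -3 0; 0 0 -3.5 0; 0 0 -3.5 0; 0 0 -3.5 0",
  "claw": 6.5
}}

```text
time_s: 25.32
tcp_pos: [0.4998, -0.1885, 0.2394]
ee_rot: [[0.184, -0.983, 0.001], [-0.983, -0.184, -0.0], [0.001, -0.001, -1.0]]
wrist_force: [0.8, -0.4, -0.1]
gripper_width: 0.747
gripper_force: 0.0
```

Call:
{"name": "step_arm", "arguments": {
  "targets": "0 0 0 -7; 0 0 0 -7; 0 0 0 -7; 0 0 0 -7; 0 0 0 -7; 0 0 0 -7; 0 0 0 -7; 0 0 0 -7; 0 0 0 -7; 0 0 0 -7; 0 0 0 -7; 0 0 0 -7"
}}

```text
time_s: 26.32
tcp_pos: [0.5001, -0.1885, 0.2375]
ee_rot: [[0.996, 0.086, 0.001], [0.086, -0.996, -0.0], [0.001, 0.0, -1.0]]
wrist_force: [-0.2, -0.4, -0.3]
gripper_width: 0.747
gripper_force: 0.0
```

Call:
{"name": "step_arm", "arguments": {
  "targets": "0 0 0 -7; 0 0 0 -6.6; 0 0 0 0; 0 0 0 0"
}}

```text
time_s: 26.65
tcp_pos: [0.5002, -0.1885, 0.2372]
ee_rot: [[0.951, 0.309, 0.001], [0.309, -0.951, -0.0], [0.001, 0.0, -1.0]]
wrist_force: [-0.0, -0.5, -1.1]
gripper_width: 0.75
gripper_force: 0.0
```

```bash
python3 - <<'E'
from edges import *
from vise import *
go(.5178,-.284,.165,288.2)
f=avg("scene",1).astype(np.uint8); cv2.imwrite("raw_scene.png",f)
h=cv2.cvtColor(f,cv2.COLOR_BGR2HSV)
for lo,hi,nm in(((50,150,90),(75,255,255),"green"),((0,180,110),(8,255,255),"red")):
    m=cv2.inRange(h,lo,hi); n,l,st,ce=cv2.connectedComponentsWithStats(m)
    for i in range(1,n):
        if st[i,4]>12: print(nm,st[i],ce[i].round(1))
t=avg("top",1).astype(np.uint8); cv2.imwrite("raw_top.png",t)
h=cv2.cvtColor(t,cv2.COLOR_BGR2HSV);m=cv2.inRange(h,(50,150,90),(75,255,255)); n,l,st,ce=cv2.connectedComponentsWithStats(m)
for i in range(1,n):
    if st[i,4]>12: 
        w=px2w("top",*ce[i],.082)[:2]; print("top green",st[i],ce[i].round(1),d@(w-O),nv@(w-O))
E
```

```text
pos [ 0.5002 -0.1885  0.2372] ya -71.97 tilt [ 0.001 -0.   ] t 26.65 j6 111.3
shift now-axes [-1.29  9.63  7.23] turn -0.17 | after-turn axes -1.31 9.62
red [220 142  14  20 208] [226.5 151.2]
red [196 150   6   5  24] [198.3 152. ]
red [234 308  24  31 536] [245.4 322.1]
top green [342 145   6   6  20] [344.6 148. ] 0.10666149482219953 0.16990241027179798
top green [349 156   9   6  30] [352.7 158. ] 0.12634537475408975 0.13273429360105798
```

Call:
{"name": "step_arm", "arguments": {
  "targets": "-0.3 2 0 0; -0.5 3 0 0; -0.5 3 0 0; 0 1.6 0 0; 0 0 0 0; 0 0 2 0; 0 0 2 0; 0 0 2 0; 0 0 1.2 0; 0 0 0 0"
}}

```text
time_s: 27.58
tcp_pos: [0.5158, -0.2822, 0.1615]
ee_rot: [[0.95, 0.311, -0.006], [0.311, -0.95, 0.003], [-0.005, -0.004, -1.0]]
wrist_force: [-1.0, 0.2, 0.3]
gripper_width: 0.752
gripper_force: 0.0
```

Call:
{"name": "step_arm", "arguments": {
  "targets": "0 0 0 0; 0 0 0 0; 0 0 0 0; 0 0 0 0; 0 0 0 0; 0 0 0 0; 0 0 0 0; 0 0 0 0; 0 0 0 0; 0 0 0 0; 0 0 0 0",
  "claw": 0.5
}}

```text
time_s: 28.5
tcp_pos: [0.5176, -0.2829, 0.1646]
ee_rot: [[0.95, 0.313, -0.001], [0.313, -0.95, 0.001], [-0.0, -0.001, -1.0]]
wrist_force: [-1.4, 3.9, 1.9]
gripper_width: 0.15
gripper_force: 30.0
```

```bash
python3 - <<'E'
from vise import *
go(.5178,-.284,.165,288.2); s=sense();R=np.array(s["ee_rot"]);print("F tool",R.T@s["wrist_force"],"M",s["moment"])
E
```

```text
pos [ 0.5176 -0.2829  0.1646] ya -71.78 tilt [-0.001  0.001] t 28.5 j6 121.2
shift now-axes [-0.02  0.11 -0.04] turn 0.02 | after-turn axes -0.02 0.11
F tool [-0.09632167 -4.18432414 -1.84890781] M [1.17464124 0.43744873 0.03453884]
```

The bar is gripped (13 mm, 30 N) with little side load. Turning clockwise while following it down.

Call:
{"name": "step_arm", "arguments": {
  "targets": "0 -0.1 0 2; 0 0 0.04 4; 0 0 0.06 6; 0 0 0.06 6; 0 0 0.06 6; 0 0 0.06 6; 0 0 0 0"
}}

```text
time_s: 29.08
tcp_pos: [0.5175, -0.2819, 0.1615]
ee_rot: [[0.979, -0.205, -0.001], [-0.205, -0.979, 0.001], [-0.001, -0.001, -1.0]]
wrist_force: [0.1, 3.1, 0.8]
gripper_width: 0.147
gripper_force: 30.0
```

```bash
cat > st.py <<'E'
from h import *
s=sense();R=np.array(s["ee_rot"]);p=np.array(s["tcp_pos"]);ya=np.degrees(np.arctan2(R[1,1],R[0,1]))
print("turned",round((-71.78-ya)%360,2),"F tool",(R.T@s["wrist_force"]).round(1),"M",np.round(s["moment"],2),"eff6",round(s["effort"][5],3),p.round(4),s["gripper_width"],s["joints"][5])
E
python3 st.py
```

```text
turned 30.07 F tool [-0.6 -3.  -0.8] M [1.23 0.17 0.12] eff6 -0.741 [ 0.5175 -0.2819  0.1615] 0.14721487808999348 91.04886450376391
```

Call:
{"name": "step_arm", "arguments": {
  "targets": "0 -0.05 0.04 4; 0 0 0.06 6; 0 0 0.06 6; 0 0 0.06 6; 0 0 0.06 6; 0 0 0.06 6; 0 0 0.06 6; 0 0 0.05 5; 0 0 0 0"
}}

```text
time_s: 29.83
tcp_pos: [0.5183, -0.2808, 0.1568]
ee_rot: [[0.548, -0.836, 0.001], [-0.836, -0.548, 0.002], [-0.001, -0.002, -1.0]]
wrist_force: [0.3, 6.5, -0.2]
gripper_width: 0.147
gripper_force: 30.1
```

```bash
python3 st.py
```

```text
turned 74.97 F tool [-5.3 -3.8  0.3] M [ 1.89 -0.23  0.24] eff6 -0.637 [ 0.5183 -0.2808  0.1568] 0.14712082826098802 46.0952512359105
```

Call:
{"name": "step_arm", "arguments": {
  "targets": "-0.1 -0.08 0.04 4; 0 0 0.06 6; 0 0 0.06 6; 0 0 0.06 6; 0 0 0.03 3; 0 0 0 0"
}}

```text
time_s: 30.33
tcp_pos: [0.519, -0.2805, 0.1543]
ee_rot: [[0.145, -0.989, 0.002], [-0.989, -0.145, 0.0], [-0.0, -0.002, -1.0]]
wrist_force: [3.8, 2.9, -3.1]
gripper_width: 0.15
gripper_force: 30.1
```

```bash
python3 st.py
```

```text
turned 99.87 F tool [-2.3 -4.2  3.1] M [ 0.98 -0.89  0.19] eff6 -0.55 [ 0.519  -0.2805  0.1543] 0.1495889985640622 21.06518763844021
```

Call:
{"name": "step_arm", "arguments": {
  "targets": "0 0 0.04 4; 0 0 0.06 6; 0 0 0.05 5; 0 0 0 0"
}}

```text
time_s: 30.67
tcp_pos: [0.5195, -0.2805, 0.1528]
ee_rot: [[-0.117, -0.993, 0.003], [-0.993, 0.117, 0.0], [-0.001, -0.003, -1.0]]
wrist_force: [4.7, 3.1, -3.9]
gripper_width: 0.15
gripper_force: 30.1
```

```bash
python3 st.py
```

```text
turned 114.92 F tool [-3.6 -4.3  3.9] M [ 1.04 -1.23  0.24] eff6 -0.693 [ 0.5195 -0.2805  0.1528] 0.1501111775188353 6.012423312291551
```

Call:
{"name": "step_arm", "arguments": {
  "targets": "0 -0.05 0.06 4; 0 0 0.05 4; 0 0 0 0"
}}

```text
time_s: 30.92
tcp_pos: [0.5197, -0.2805, 0.152]
ee_rot: [[-0.253, -0.967, 0.003], [-0.967, 0.253, 0.0], [-0.001, -0.003, -1.0]]
wrist_force: [4.1, 4.9, -1.7]
gripper_width: 0.15
gripper_force: 30.2
```

```bash
python3 st.py
```

```text
turned 122.88 F tool [-5.8 -2.7  1.8] M [ 1.13 -0.88  0.25] eff6 -0.646 [ 0.5197 -0.2805  0.152 ] 0.15019416136960875 -1.9509321102371255
```

Call:
{"name": "step_arm", "arguments": {
  "targets": "0 0 0.04 4; 0 0 0.03 3; 0 0 0 0"
}}

```text
time_s: 31.17
tcp_pos: [0.5199, -0.2806, 0.1513]
ee_rot: [[-0.368, -0.93, 0.003], [-0.93, 0.368, -0.0], [-0.001, -0.003, -1.0]]
wrist_force: [4.0, 3.3, -1.7]
gripper_width: 0.151
gripper_force: 30.4
```

```bash
python3 st.py; python3 -c "
from h import *
for _ in range(3):
    cams.capture('top'); s=sense(); print(np.round(s['moment'],3), s['effort'][5])"
```

```text
turned 129.83 F tool [-4.5 -2.6  1.7] M [ 1.08 -0.98  0.39] eff6 -0.621 [ 0.5199 -0.2806  0.1513] 0.15098406103571974 -8.906399891166984
[ 1.087 -1.002  0.33 ] -0.40941822342574596
[ 1.057 -1.013  0.33 ] -0.34890705719590187
[ 1.148 -1.029  0.356] -0.3379954118281603
```

```bash
cat >> st.py <<'E'
m=[]
for _ in range(6): cams.capture('top'); t=sense(); m.append([t['moment'][2],t['effort'][5],t['gripper_force']])
print("mean Mz,eff6,gf",np.mean(m,0).round(3))
E
python3 st.py
```

```text
turned 129.73 F tool [-5.8 -2.2  2.9] M [ 1.15 -1.03  0.36] eff6 -0.338 [ 0.5199 -0.2805  0.1513] 0.14704581752755716 -8.808439440857098
mean Mz,eff6,gf [ 0.349 -0.337 30.368]
```

Call:
{"name": "step_arm", "arguments": {
  "targets": "0 0 0.04 4; 0 0 0.04 4; 0 0 0 0"
}}

```text
time_s: 31.87
tcp_pos: [0.5202, -0.2807, 0.1506]
ee_rot: [[-0.494, -0.869, 0.004], [-0.869, 0.494, -0.0], [-0.002, -0.003, -1.0]]
wrist_force: [4.6, 4.4, -3.5]
gripper_width: 0.15
gripper_force: 30.5
```

```bash
python3 st.py
```

```text
turned 137.85 F tool [-6.1 -1.8  3.5] M [ 1.02 -1.19  0.34] eff6 -0.748 [ 0.5202 -0.2807  0.1506] 0.14966018045497076 -16.931765065293444
mean Mz,eff6,gf [ 0.397 -0.398 30.504]
```

Call:
{"name": "step_arm", "arguments": {
  "targets": "0 0 0.04 4; 0 0 0.04 4; 0 0 0 0"
}}

```text
time_s: 32.42
tcp_pos: [0.5204, -0.2808, 0.1498]
ee_rot: [[-0.61, -0.792, 0.004], [-0.792, 0.61, -0.001], [-0.002, -0.004, -1.0]]
wrist_force: [4.2, 2.6, -2.7]
gripper_width: 0.146
gripper_force: 30.8
```

```bash
python3 st.py
```

```text
turned 145.83 F tool [-4.6 -1.7  2.7] M [ 0.87 -1.28  0.43] eff6 -0.798 [ 0.5204 -0.2808  0.1498] 0.14646042970793585 -24.92216815078316
mean Mz,eff6,gf [ 0.44  -0.45  30.712]
```

Torque now rises about 0.33 N m per rad, so the jaw is in contact and θ ≈ 2.5. A little more, then release.

Call:
{"name": "step_arm", "arguments": {
  "targets": "0 0 0.03 3; 0 0 0.03 3; 0 0 0 0"
}}

```text
time_s: 32.97
tcp_pos: [0.5205, -0.2809, 0.1493]
ee_rot: [[-0.689, -0.725, 0.004], [-0.725, 0.689, -0.001], [-0.002, -0.004, -1.0]]
wrist_force: [4.3, 3.0, -3.2]
gripper_width: 0.151
gripper_force: 31.0
```

```bash
python3 st.py
```

```text
turned 151.78 F tool [-5.1 -1.   3.2] M [ 0.79 -1.34  0.48] eff6 -0.751 [ 0.5205 -0.2809  0.1493] 0.15071364417976757 -30.878019682818277
mean Mz,eff6,gf [ 0.483 -0.493 30.949]
```

Call:
{"name": "step_arm", "arguments": {
  "targets": "0 0 0 0; 0 0 0 0; 0 0 0 0; 0 0 0 0; 0 0 0 0; 0 0 0 0; 0 0 0 0; 0 0 0 0; 0 0 -0.5 0; 0 0 -1 0; 0 0 -2 0; 0 0 -2 0",
  "claw": 6.5
}}

```text
time_s: 34.27
tcp_pos: [0.5181, -0.281, 0.2054]
ee_rot: [[-0.692, -0.722, -0.001], [-0.722, 0.692, -0.0], [0.001, 0.001, -1.0]]
wrist_force: [-0.5, -0.5, 0.6]
gripper_width: 0.742
gripper_force: 0.0
```

Call:
{"name": "step_arm", "arguments": {
  "targets": "0 0 -3 0; 0 0 -3 0; 0 0 -3 0; 3 0 0 0; 3 0 0 0; 3 0 0 0; 3 0 0 0; 3 0 0 0; 3 0 0 0; 0 0 0 0"
}}

```text
time_s: 35.1
tcp_pos: [0.3907, -0.4136, 0.2958]
ee_rot: [[-0.695, -0.719, 0.0], [-0.719, 0.695, -0.002], [0.001, -0.001, -1.0]]
wrist_force: [0.1, 0.4, -0.2]
gripper_width: 0.743
gripper_force: 0.0
```

```bash
python3 - <<'E'
from edges import *
from vise import *
go(.5,-.2,.2)
f=avg("scene",2); g=avg("top",2); np.save("e_s.npy",f);np.save("e_t.npy",g)
def comp(f,cond,name,z,x0,x1,y0,y1,bright):
    m=np.zeros(f.shape[:2],np.uint8); m[y0:y1,x0:x1]=cond[y0:y1,x0:x1]
    n,l,st,ce=cv2.connectedComponentsWithStats(m)
    for i in range(1,n):
        if st[i,4]>6:
            w=px2w(name,*ce[i],z); print(bright,name,st[i],ce[i].round(1),"vise",(d@(w[:2]-O)).round(4),(nv@(w[:2]-O)).round(4))
for nm,F,box in(("scene",f,(180,300,100,230)),("top",g,(230,370,150,250))):
    b,gr,r=F[...,0],F[...,1],F[...,2]
    comp(F,((gr>1.7*r)&(gr>1.7*b)&(gr>60)).astype(np.uint8),nm,.082,*box,"green")
    comp(F,((r>2.5*gr)&(r>2.5*b)&(r>80)).astype(np.uint8),nm,.195,*box,"red")
E
```

```text
pos [ 0.3907 -0.4136  0.2958] ya 135.96 tilt [ 0.    -0.002] t 35.1 j6 -13.8
shift now-axes [-22.96   7.     9.55] turn 0 | after-turn axes -22.96 7.0
green scene [230 172  23  17 243] [241.4 179.7] vise -0.121 0.006
red scene [198 129   6   4  15] [199.9 130.2] vise 0.0462 -0.0494
red scene [220 142  14  21 243] [226.2 151.7] vise -0.0753 0.0113
green top [340 150  15  13 119] [346.3 156.3] vise 0.1068 0.142
green top [275 203  22  18 309] [285.4 211.9] vise -0.1222 -0.0022
```

```bash
python3 - <<'E'
from vise import *
f=np.load("e_t.npy"); r,gr,b=f[...,2],f[...,1],f[...,0]
E=gr/(r+b+1)   # greenness
U=[];L=[]
for u in range(278,293,2):
    col=gr[:,u]-(r[:,u]+b[:,u])/2; pk=col[208:216].mean()
    bu=col[195:200].mean(); bl=col[224:228].mean()
    for k in range(199,208):
        t=(pk+bu)/2
        if (col[k]-t)*(col[k+1]-t)<=0: U.append(px2w("top",u,k+(t-col[k])/(col[k+1]-col[k]),.082)[:2]);break
    for k in range(224,214,-1):
        t=(pk+bl)/2
        if (col[k]-t)*(col[k-1]-t)<=0: L.append(px2w("top",u,k-(t-col[k])/(col[k-1]-col[k]),.082)[:2]);break
for nm,A in(("U",U),("L",L)):
    A=np.array(A)-O; x,y=A@d,A@nv; p=np.polyfit(x,y,1); print(nm,len(A),"y mean",y.mean().round(4),"slope deg",np.degrees(p[0]).round(2),y.round(4))
E
```

```text
U 8 y mean 0.0232 slope deg 6.06 [0.0206 0.0208 0.0219 0.0237 0.0239 0.0244 0.0256 0.0246]
L 8 y mean -0.0232 slope deg 0.31 [-0.023  -0.0236 -0.023  -0.0236 -0.0232 -0.0233 -0.0233 -0.0228]
```

The slat is centred (±23 mm), straight (0.3°) and home, and the arm is clear. Handing in.

```bash
python3 -c "
from station import r
print(r.finish_job())"
```

```text
the job is handed in; nothing more can be done
None
```

I clamped the pale slat in the blue vise and handed the job in: bare end against the back stop, centred to about 1 mm and straight within my measurement. I turned the handle clockwise to an estimated 2.5–2.7 rad on rising torque, then let go with the arm clear; no result came back. I first mis-gripped because the reported tool height reads 24 mm too low, and finding that took two light finger touches on the table (52 N at most).

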